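# Clamp, lock and unclamp the fan cartridge of an egg incubator

### The job

Fit the fan in the incubator lid: pump the clamp's trigger until its ratchet jaw has pushed the fan cartridge fully home and holds it there with the trigger let go. Then turn the slotted cam lock a quarter turn clockwise with the key until it stops, and only then press the clamp's release lever so that the jaw springs all the way back, leaving the fan locked in. Do not push the cartridge, the jaw or the lock with the fingers, and leave the jar and the thermometer alone; the key may stay standing in the lock or be put down anywhere.

Things in the scene. Friction and masses are not known exactly. Their poses are not given: they have to be found in the camera images.
- lid: White foam incubator lid lying upside down, fixed: slab 240 (x) x 400 (y) x 40 mm high that carries clamp, fan bay and lock. Origin on the bench, 25 mm to +y of the slab's centre. The clamp pushes along the lid's +y; its pistol grip and trigger stick out to the lid's -x (towards the robot). Yaw within 0.2 of zero. Foam walls up to 75 mm above the bench stand at the bay's +y end and +x side.
- grip_mid (a point): Fixed, with the lid's axes: mid-point between the outer faces of the clamp's fixed pistol grip (31 mm to -y) and its trigger when out (31 mm to +y), at mid height, 77 mm above the bench. Squeeze the two across y from above, or push the trigger to -y. Together 62 mm wide with the trigger out, 40 mm squeezed; tops 94 to 97 mm above the bench, undersides 55 to 60 mm, foam below them at 40 mm.
- trigger (a joint): Trigger angle: 0 let go (sprung), 0.32 fully squeezed (22 mm to -y at grip_mid, up to 20 N). Level black bar along the lid's x, 14 mm thick, 34 mm high, pivot 70 mm to +x of grip_mid, end 20 mm to -x; the grip bar is 18 mm thick. The grip stays put. A full squeeze and let-go advances the jaw two 6 mm teeth, a short one one or none. With the fan home it stops short; extra squeezes do no harm.
- jaw (a joint): Travel of the jaw towards the fan (lid +y), m: 0 fully back, clicks at 0.003 + multiples of 0.006; starts held at 0.003 to 0.021, meets the cartridge at 0.029, holds it home at 0.045. The ratchet holds it with the trigger let go; pressing the release lever (trigger out) lets it spring back to 0. A very fast jab at the trigger can skip a tooth.
- fan (a joint): Travel of the fan cartridge into its bay (lid +y), m: 0 out, 0.016 home in the clamp's grip, 0.018 hard stop, 0.0145 when held by the lock alone. A sprung seal pushes it back towards 0 with 3 to 8 N.
- fan_cartridge: The sliding fan unit, 100 x 110 x 31 mm: black square fan with a 38 mm hub on a grey plate with a lug at its -x side, where the lock catches it. Origin at the middle of its rear edge, underneath.
- clamp_jaw: The black jaw with rubber face that pushes the cartridge, 42 wide x 14 x 34 mm. Origin at the centre of its front face.
- cam_head: The slotted steel head of the lock, 42 mm across, upright axis, top 84 mm above the bench. Do not turn it with the fingers.
- cam_slot (a point): On the lock's axis, level with the top of its head, turning with it: the slot runs along this point's x, 34 mm long, 6 mm wide, 13.5 mm deep, centred here. z up.
- cam (a joint): Turn of the lock, rad, clockwise seen from above: 0 open (slot along the lid's x), starts 0 to 0.2, 1.5 fully locked (stop). Friction 0.05 N m. Only with the fan home does it turn freely. The blade has about 0.13 rad of play in the slot.
- key_center (a point): Centre of the key's grip: black block 34 (x) x 14 (y) x 46 mm (z) over a flat steel blade 24 (x) x 3 (y) mm, 17 mm long; blade tip 40 mm below this point, top of the grip 23 mm above. 60 g. It stands upright, blade down, in the slot of its wooden stand, the grip's underside on the stand's top, 40 mm above the bench. Take it across y.
- stand: Plywood block 90 x 70 x 40 mm that holds the key in a 31 x 8 mm slot along its x, fixed to the bench; to the left of the lid. Origin under its centre.
- release (a joint): Angle of the release lever, rad: 0 or up to 0.1 at rest, 0.24 pressed fully down; frees the jaw from about 0.15. Its pad goes down 8 mm to free it, 12 mm in all; 4 to 9 N.
- release_top (a point): Centre of the top of the release lever's grey thumb pad, 34 (x) x 28 (y) mm, behind the clamp body at the lid's -y end, about 110 mm above the bench at rest. Press it straight down from above.
- jar: Bystander: amber glass jar, 64 mm across, 75 mm high, loose; origin under its centre. It stands left of the lid, beside the stand (the two swap places).
- thermometer: Bystander: blue thermometer, 18 mm thick, 165 mm long, lying loose on the bench to the right of the lid. Origin under its centre.
Not all that is in view belongs to the job. Leave any blue look-alike of the part that bears key_center alone.

How it is judged:
On the way, in this order (a step that is already met when the one before it is completed fails the run):
1. the jaw has pushed the fan cartridge home and the ratchet holds it with the trigger let go, before the lock is turned (value of joint fan above 0.0145 m and value of joint jaw above 0.043 m and value of joint trigger below 0.06 rad and value of joint cam below 0.5 rad), for 0.2 s.
2. the cam lock is turned to its stop while the clamp still holds the fan (value of joint cam above 1.3 rad and value of joint fan above 0.013 m and value of joint jaw above 0.043 m), for 0.2 s.
3. the release has been pressed and the jaw has sprung back, the fan staying home (value of joint jaw below 0.004 m and value of joint fan above 0.0125 m and value of joint cam above 1.3 rad), for 0.2 s.
At the end, for the whole second after the job is handed in: The fan cartridge stays home (more than 12.5 mm in), the lock is turned past 1.3 rad, the jaw is fully back (within 4 mm), trigger and release lever are let go (trigger under 0.06 rad, release under 0.13 rad), the fan and the jar at rest. The key may be anywhere (all of step 3 and value of joint trigger below 0.06 rad and value of joint release below 0.13 rad and velocity of joint fan below 0.01 m/s and linear speed of jar below 0.02 m/s); the robot touches nothing.
It fails at once if the fingers push the fan cartridge, the jaw or the lock's head (contact force between the fingers and fan_cartridge above 3 N or contact force between the fingers and clamp_jaw above 3 N or contact force between the fingers and cam_head above 3 N).
It fails at once if the jar or the thermometer is moved more than 30 mm or the jar is tipped (distance of any of jar, thermometer from where it was at the start of the episode above 0.03 m or angle between jar's own z axis and vertical above 0.5 rad).
It also fails if it takes over 64 s, if anything falls off the work surface, if the arm or the gripper's body presses on something with over 40 N, if the wrist force passes 120 N, or if a joint passes its speed limit or range.

### The arm

A 7-joint arm with a two-finger parallel gripper is mounted at the origin on the work surface. World frame = base frame: x ahead of the robot, y to its left, z up, the work surface at z = 0. Lengths are in m, angles in rad, forces in N, time in s.
With the tool pointing down it reaches from about 0.4 to 0.85 m from the base axis. Payload 10.4 kg.
Tool frame: the origin (TCP) lies midway between the tips of the shut fingers; the grasp point (between the pads) lies 19 mm behind it (env.tcp_to_grasp is the distance from the TCP to the grasp point, in m); z points along the fingers, y is the direction in which the jaws open and shut (so a half turn about z gives the same grasp; the last joint's range is limited). The gripper opens to 87 mm and grips with 3 to 60 N. Pads are 19 mm wide; open, the fingers measure 117 mm over their backs; the gripper's body (75 mm by 190 mm) begins 51 mm behind the grasp point.
Start: joints at [1.094, 0.332, -0.065, 1.46, 0.022, 1.35, -0.088], TCP at [0.274, -0.562, 0.223] pointing down, gripper open.
Joint ranges: [-2.6, 2.6], [-0.5, 2.12], [-1.47, 1.34], [0.16, 2.42], [-1.27, 4.41], [0.06, 2.06], [-2.6, 2.6]. Speed limits (rad/s): [2.22, 2.22, 2.79, 2.79, 3.14, 3.14, 3.14].

### API

Orientations are given as a unit quaternion [w, x, y, z].
In Python, from rig import readout, eyes, env gives the robot as it stands.
- The arm moves only by the tool apply_moves, never from a script. Its argument "steps" is a list of rows, each a list of 7 numbers: the turn, a rotation vector about the tool's x, y, z in degrees, then the shift along the tool's x, y, z in mm, then the opening, from 0 (shut) to 1 (fully open). A call has 1 to 8 rows; each row is the pose to reach, as a shift and turn from the pose measured when the call began, along the tool's axes at that moment; what a row does not reach only later rows make up. A row lasts 1/8 s, in which the tool goes at most 62.5 mm and 10.7 degrees, less where a joint would pass 70% of its speed; a pose out of reach is approached as far as the arm can. A call with a gripper value outside its range is refused whole. The fingers move at their own pace and stop on an object; "squeeze" is the grip in N (left out, the last holds). Time passes only in rows, so rows that repeat a pose let the fingers close. It gives the time, the measured TCP pose, the force and the opening at its end, in the units of the state.
- readout.state(): the state, without advancing time (a new reading comes with each control period).
- eyes.grab_frame(name): name is "scene" or "top" or "wrist"; returns a dict with "img" (400x640x3 uint8, red, green, blue), "range_z" (400x640 float32, m along the optical axis (not along the pixel's ray), 0 where there is no reading), "intrinsics" (3x3 intrinsics, pixels), "xyz" and "attitude" of the camera in the world; the wrist camera has in their place "mount" (4x4, takes a point from camera to tool coordinates, whose origin is the TCP and whose axes are the flange's). Camera axes: x right, y down, z forward; pixel columns grow to the right and rows downward; lengths in m; the calibration is good to about 2 mm. A picture is of the moment at which its call begins: read the wrist's pose just before it.
- env.job_done(): hands the job in, once; it reports no verdict.
The state is a dict: "t": time; "joint_positions": joint angles; "joint_velocities": joint speeds; "joint_efforts": joint torques, N m; "tool_pos": TCP position; "tool_rot": TCP orientation; "wrist_force": force on the tool from outside, world axes, zero at the start; "torque": the same for the moment, N m; "grip_width": opening from 0.0 (shut) to 1.0 (fully open).
Only numpy, scipy, OpenCV 4.12 (cv2) and the standard library are available. Lean on these libraries where they do the work, as an engineer would, in place of code of your own. Each camera call takes 0.05 s, during which the arm holds its last target.

## Working session

There is one attempt and no reset: what is moved stays moved. The work goes in short steps, Python scripts to look and compute and a tool call to move; the robot and the scene stay as the last step left them, time stands still between calls to the robot, and variables do not carry over. Pictures are saved under pics/ and viewed, and the job is handed in when it is done.

Besides the shell and the picture viewer there is one more tool, called after ">>>" by a JSON object that holds its "fn" and its "kwargs", one argument or row to a line. apply_moves: Moves the arm, as the interface text tells. Its arguments: {"type":"object","properties":{"steps":{"type":"array","items":{"type":"array","items":{"type":"number"}}},"squeeze":{"type":"number"}},"required":["steps"]}

```bash
ls; mkdir -p pics
python3 - <<'E'
from rig import readout, eyes, env
import cv2,numpy as np
print(readout.state(), env.tcp_to_grasp)
for n in ("scene","top","wrist"):
    f=eyes.grab_frame(n); cv2.imwrite(f"pics/{n}0.png",f["img"][:,:,::-1])
    print(n,f["intrinsics"].tolist(),[ (k,np.array(f[k]).tolist()) for k in ("xyz","attitude","mount") if k in f])
    np.savez(f"pics/{n}0.npz",**{k:np.array(v) for k,v in f.items()})
E
```

```text
pics
{'t': 0.0, 'joint_positions': array([ 1.0944304 ,  0.3328654 , -0.06472304,  1.46095516,  0.02161564,
        1.34989582, -0.08851193]), 'joint_velocities': array([-7.59485142e-05, -3.16802421e-04,  9.23261546e-04, -2.18471610e-03,
       -7.22940284e-05, -7.87360628e-04,  7.32672910e-04]), 'joint_efforts': array([ 1.23325544e-04, -6.23268700e+01,  2.45160400e-02, -3.89890552e+01,
       -6.14643702e-02,  4.00704704e-02,  1.14072068e-04]), 'tool_pos': array([ 0.27380055, -0.56139738,  0.22175143]), 'tool_rot': array([-6.86074420e-04,  9.74368142e-01,  2.24958249e-01, -1.96683920e-04]), 'wrist_force': array([-0.59380761,  0.06481135,  0.39418074]), 'torque': array([-0.06627839,  0.01358555, -0.04391138]), 'grip_width': 1.0003200911095924} 0.0187
scene [[390.9969277999182, 0.0, 322.45458105583805], [0.0, 390.9969277999182, 197.52431251302926], [0.0, 0.0, 1.0]] [('xyz', [1.1336442741062074, 0.3269082422393659, 0.6999703678908348]), ('attitude', [-0.20625421998277527, 0.42747481839457213, 0.8021517094475459, -0.36232183402081164])]
top [[514.1769913705547, 0.0, 322.8685673734477], [0.0, 514.1769913705547, 199.4162314516949], [0.0, 0.0, 1.0]] [('xyz', [0.3572726043655017, -0.03361831064379915, 1.3167141845368902]), ('attitude', [-0.051572365401482044, 0.7111458024919077, -0.6982013744116831, 0.06424001474683216])]
wrist [[342.769378215915, 0.0, 319.66773049573703], [0.0, 342.769378215915, 200.77113897979973], [0.0, 0.0, 1.0]] [('mount', [[0.0005072055497583205, -0.9638214990637802, -0.26654804573467944, 0.07144416934962669], [0.999999825732728, 0.0005693854118937491, -0.0001559960409870671, -0.00010083482355249807], [0.00030212090688229876, -0.2665479201620211, 0.9638216198966786, -0.16167529261372382], [0.0, 0.0, 0.0, 1.0]])]
```

View pics/scene0.png

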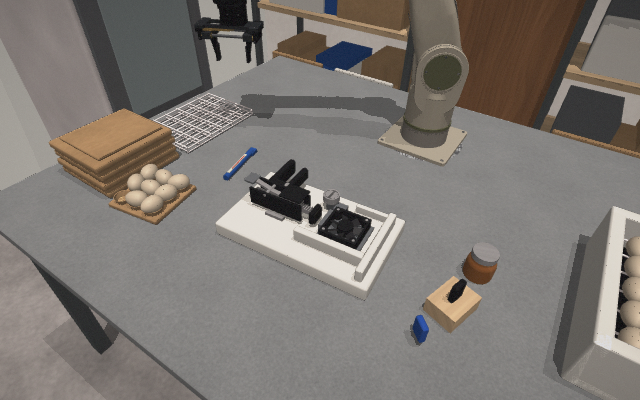

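View pics/top0.png

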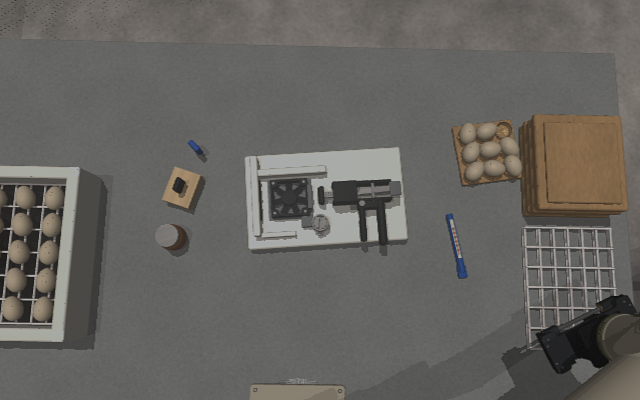

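The scene view shows the lid at about (310,230), and the key in its stand at (455,300) with the jar beside it at (481,262). In the top view, the lid spans (247..407,150..250), the key is at (179,186), the jar at (172,236), the blue look-alike at (196,148) and the thermometer at (456,245). I'll zoom in next.

```bash
cat > h.py <<'E'
import numpy as np,cv2
from scipy.spatial.transform import Rotation as R
def q(a): return R.from_quat([a[1],a[2],a[3],a[0]])
def campose(f,st=None):
    if 'xyz' in f: return q(f['attitude']).as_matrix(),np.array(f['xyz'])
    T=q(st['tool_rot']).as_matrix(); M=np.array(f['mount'])
    return T@M[:3,:3], T@M[:3,3]+st['tool_pos']
def ray(f,u,v,st=None):
    Rm,p=campose(f,st); K=np.array(f['intrinsics'])
    d=Rm@np.linalg.solve(K,[u,v,1.]); return p,d
def onplane(f,u,v,z,st=None):
    p,d=ray(f,u,v,st); return p+d*(z-p[2])/d[2]
def depthpt(f,u,v,st=None):
    p,d=ray(f,u,v,st); return p+d*float(f['range_z'][int(v),int(u)])
def cloud(f,st=None):
    Rm,p=campose(f,st);K=np.array(f['intrinsics'])
    v,u=np.mgrid[:400,:640]; d=np.stack([(u-K[0,2])/K[0,0],(v-K[1,2])/K[1,1],np.ones_like(u,float)],-1)
    return (d*f['range_z'][...,None])@Rm.T+p
def proj(f,P,st=None):
    Rm,p=campose(f,st);K=np.array(f['intrinsics']); c=K@(Rm.T@(np.array(P)-p)); return c[:2]/c[2]
E
python3 - <<'E'
from h import *
f=dict(np.load('pics/top0.npz')); im=f['img'][:,:,::-1]
c=im[135:265,235:420]; cv2.imwrite('pics/c1.png',cv2.resize(c,None,fx=4.3,fy=4.3,interpolation=cv2.INTER_CUBIC))
c=im[130:255,145:225]; cv2.imwrite('pics/c2.png',cv2.resize(c,None,fx=4.5,fy=4.5,interpolation=cv2.INTER_CUBIC))
for n,u,v in [("foam",395,235),("bench",300,300),("keytop",178,183),("stand",190,175),("jar",165,235),("lock",320,220),("pad",395,187),("grip",384,230),("trig",363,230),("hub",290,199)]:
    print(n,depthpt(f,u,v).round(4))
E
```

```text
foam [ 0.4823 -0.2363  0.04  ]
bench [ 0.318  -0.0022 -0.0023]
keytop [0.5954 0.2994 0.081 ]
stand [0.6249 0.2821 0.0381]
jar [0.4689 0.3253 0.0712]
lock [ 0.5129 -0.0482  0.0685]
pad [ 0.5912 -0.2263  0.1077]
grip [ 0.4881 -0.2008  0.0986]
trig [ 0.4878 -0.1512  0.0926]
hub [0.5623 0.0262 0.0756]
```

View pics/c1.png

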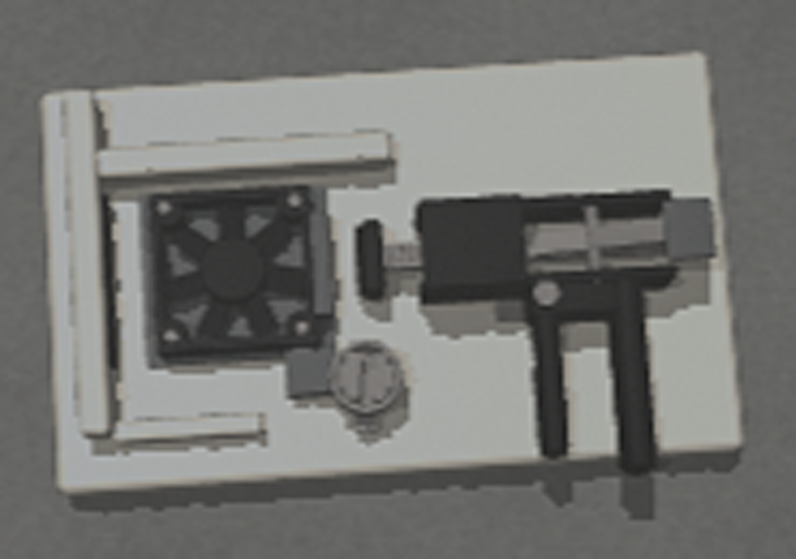

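View pics/c2.png

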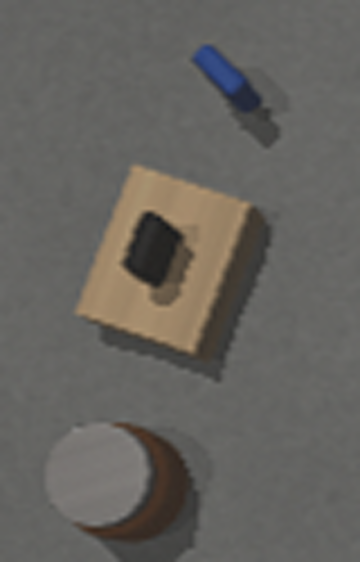

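```bash
cat > m1.py <<'E'
from h import *
f=dict(np.load('pics/top0.npz')); im=f['img'].astype(int)
C=cloud(f)
# lid corners by hand-picked top face contour
roi=np.zeros((400,640),bool); roi[140:260,238:415]=1
m=(roi&(im.min(2)>120)).astype(np.uint8)
m=cv2.morphologyEx(m,cv2.MORPH_CLOSE,np.ones((25,25)))
cs,_=cv2.findContours(m,cv2.RETR_EXTERNAL,cv2.CHAIN_APPROX_NONE); c=max(cs,key=cv2.contourArea)
W=np.array([onplane(f,u+0.,v,0.04)[:2] for u,v in c[:,0]])
(ct,sz,a)=cv2.minAreaRect((W*1000).astype(np.float32)); print('lid rect',ct,sz,a)
# stand top
hsv=cv2.cvtColor(f['img'],cv2.COLOR_RGB2HSV)
roi=np.zeros((400,640),bool); roi[160:215,155:210]=1
m=(roi&(hsv[...,1]>70)&(im.min(2)>60)&(im[...,0]>150)).astype(np.uint8)
cs,_=cv2.findContours(m,cv2.RETR_EXTERNAL,cv2.CHAIN_APPROX_NONE); c=max(cs,key=cv2.contourArea)
W=np.array([onplane(f,u,v,0.04)[:2] for u,v in c[:,0]])
print('stand rect',cv2.minAreaRect((W*1000).astype(np.float32)))
m2=(roi&(im.max(2)<60)&(C[...,2]>0.07)); v,u=np.where(m2)
W=np.array([onplane(f,a,b,0.086)[:2] for a,b in zip(u,v)]);print('key',len(u),cv2.minAreaRect((W*1000).astype(np.float32)), W.mean(0))
z=lambda x,y:(235+x/4.303,135+y/4.3)
for n,x,y,h in [("trig end",553,457,.095),("grip end",635,471,.095),("trig left mid",541,400,.095),("trig right",562,400,.095),("grip l",618,400,.095),("grip r",649,400,.095),("pad c",690,227,.110),("lock c",364,376,.084),("key",152,0,0),("jaw front",357,260,.075),("lidTL",43,93,.04),("lidTR",704,53,.04),("lidBR",742,447,.04),("lidBL",62,491,.04)]:
    if n=='key':continue
    print(n,onplane(f,*z(x,y),h).round(4))
E
python3 m1.py
```

```text
lid rect (575.3472290039062, -59.323272705078125) (236.541748046875, 396.5204162597656) 4.857202529907227
stand rect ((593.9111328125, 303.5762939453125), (67.36621856689453, 87.74177551269531), 72.65045928955078)
key 84 ((591.78076171875, 299.5902099609375), (15.465272903442383, 34.195579528808594), 75.4153060913086) [0.5916024  0.29997569]
trig end [ 0.4606 -0.1523  0.095 ]
grip end [ 0.4537 -0.1978  0.095 ]
trig left mid [ 0.4921 -0.1455  0.095 ]
trig right [ 0.4924 -0.1572  0.095 ]
grip l [ 0.4929 -0.1884  0.095 ]
grip r [ 0.4933 -0.2057  0.095 ]
pad c [ 0.5888 -0.2267  0.11  ]
lock c [ 0.505  -0.0471  0.084 ]
jaw front [ 0.5725 -0.042   0.075 ]
lidTL [0.6751 0.1452 0.04  ]
lidTR [ 0.7082 -0.247   0.04  ]
lidBR [ 0.473  -0.2673  0.04  ]
lidBL [0.4405 0.1246 0.04  ]
```

```bash
cat >> h.py <<'E'
LY=0.083; EX=np.array([np.cos(LY),np.sin(LY),0]); EY=np.array([-np.sin(LY),np.cos(LY),0])
def down(yaw): # tool x at yaw, z down
    return R.from_euler('z',yaw)*R.from_euler('x',np.pi)
def plan(*targets):
    from rig import readout
    s=readout.state(); T=q(s['tool_rot']); print('t',round(s['t'],2),'pos',s['tool_pos'].round(4),'yaw',round(float(np.arctan2(*T.as_matrix()[[1,0],0])),4),'F',s['wrist_force'].round(1),'grip',round(s['grip_width'],3))
    for p,yaw in targets:
        rel=T.inv()*down(yaw); d=T.inv().apply(np.array(p)-s['tool_pos'])
        print([float(x) for x in rel.as_rotvec(degrees=True).round(1)]+[float(x) for x in (d*1000).round(1)])
def snap(n,name):
    from rig import readout,eyes
    s=readout.state(); f=eyes.grab_frame(n); 
    d={k:np.array(v) for k,v in f.items()}; d.update(tool_pos=s['tool_pos'],tool_rot=s['tool_rot'])
    np.savez(f'pics/{name}.npz',**d); cv2.imwrite(f'pics/{name}.png',f['img'][:,:,::-1]); return d
E
python3 -c "
from h import *
plan(((.45,-.15,.25),LY))"
```

```text
t 0.15 pos [ 0.2739 -0.5615  0.222 ] yaw 0.4538 F [ 0.4  1.2 -0.3] grip 1.002
[-0.1, 0.0, 21.2, 338.7, -292.7, -27.7]
```

>>> {"fn": "apply_moves", "kwargs": {
  "steps": [
    [0,0,10,170,-146,-28,1],
    [0,0,21.2,339,-293,-28,0],
    [0,0,21.2,339,-293,-28,0],
    [0,0,21.2,339,-293,-28,0],
    [0,0,21.2,339,-293,-28,0],
    [0,0,21.2,339,-293,-28,0],
    [0,0,21.2,339,-293,-28,0],
    [0,0,21.2,339,-293,-28,0]
  ]
}}

```text
t: 1.15
tool_pos: [0.4514, -0.1453, 0.2506]
tool_rot: [-0.001, 0.999, 0.045, 0.0]
wrist_force: [-0.8, -0.5, -0.8]
grip_width: 0.29
```

```bash
python3 -c "
from h import *
plan(((.45,-.15,.25),LY)); snap('wrist','w1')"
```

```text
t 1.15 pos [ 0.4514 -0.1453  0.2506] yaw 0.0902 F [-0.8 -0.5 -0.8] grip 0.29
[-0.1, -0.0, 0.4, -1.8, 4.5, 0.6]
```

View pics/w1.png

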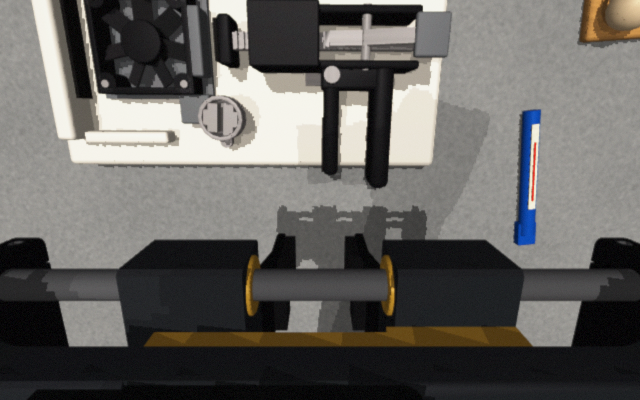

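Run:
```python
from h import *
plan(((.45,-.15,.25),LY))
f=snap('wrist','w2'); 
im=f['img']; cv2.imwrite('pics/w2c.png',cv2.resize(im[0:200,180:470,::-1],None,fx=2.7,fy=2.7,interpolation=cv2.INTER_CUBIC))
g=im.max(2).astype(int)
for v in (100,120,140,150): 
    r=g[v,310:400]; print(v,310+np.flatnonzero(np.diff((r<50).astype(int)))+1)
for u in (331,377): print(u, 130+np.flatnonzero(np.diff((g[130:200,u]<50).astype(int)))+1)
```

```text
t 1.2 pos [ 0.4513 -0.146   0.2505] yaw 0.0891 F [ 0.1 -0.5 -0.3] grip 0.245
[-0.1, -0.0, 0.3, -1.7, 3.9, 0.5]
100 [324 338 368 391]
120 [322 338 368 390]
140 [322 337 366 388]
150 [322 337 366 388]
331 [175]
377 [188]
```

View pics/w2c.png

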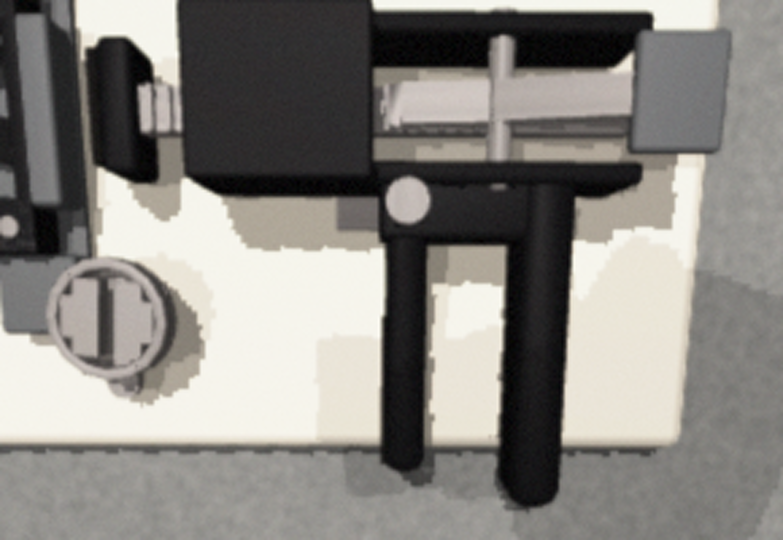

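Run:
```python
from h import *
f=dict(np.load('pics/w2.npz'))
z=lambda x,y:(180+x/2.7,y/2.7)
P={}
for n,u,v,h in [("trig out",322,140,.095),("trig in",337,140,.095),("grip out",388.5,140,.096),("trig end",329,173.5,.095),("grip end",377,187,.095),("lock",*z(107,316),.084),("slot a",*z(105,277),.084),("slot b",*z(105,364),.084),("pad",*z(681,91),.110),("padc1",*z(640,31),.11),("padc2",*z(727,31),.11),("padc3",*z(630,150),.11),("padc4",*z(720,152),.11),("lidcorner",*z(676,443),.04),("lidedge",*z(100,442),.04),('jawface top',*z(92,45),.09)]:
    p=onplane(f,u,v,h,f); P[n]=p; print(n,p.round(4),'depth',depthpt(f,u,v,f).round(4))
m=(P['trig out']+P['grip out'])/2
print(m,np.linalg.norm(P['trig out']-P['grip out']))
d=P['lidcorner']-P['lidedge'];print('yaw',np.arctan2(d[0],-d[1]))
```

```text
trig out [ 0.4928 -0.1445  0.095 ] depth [ 0.4922 -0.1446  0.0887]
trig in [ 0.4941 -0.1582  0.095 ] depth [ 0.4891 -0.1614  0.0396]
grip out [ 0.4984 -0.2049  0.096 ] depth [ 0.4982 -0.2054  0.0936]
trig end [ 0.4624 -0.1539  0.095 ] depth [ 0.4618 -0.1541  0.0918]
grip end [ 0.4536 -0.2006  0.095 ] depth [ 4.329e-01 -2.187e-01 -2.000e-04]
lock [ 0.5043 -0.0479  0.084 ] depth [ 0.5036 -0.0443  0.0715]
slot a [ 0.5172 -0.047   0.084 ] depth [ 0.517  -0.043   0.0699]
slot b [ 0.4879 -0.0474  0.084 ] depth [ 0.4865 -0.0436  0.0708]
pad [ 0.5865 -0.225   0.11  ] depth [ 0.5864 -0.2249  0.1106]
padc1 [ 0.6014 -0.2102  0.11  ] depth [ 0.602  -0.2108  0.1075]
padc2 [ 0.6037 -0.2357  0.11  ] depth [ 0.6039 -0.236   0.109 ]
padc3 [ 0.569  -0.2125  0.11  ] depth [ 0.5226 -0.1402  0.4121]
padc4 [ 0.5709 -0.2398  0.11  ] depth [ 5.885e-01 -2.762e-01 -3.000e-04]
lidcorner [ 0.4724 -0.2657  0.04  ] depth [ 0.4667 -0.2798 -0.0018]
lidedge [ 0.4518 -0.0333  0.04  ] depth [ 0.4512 -0.0324  0.0369]
jawface top [ 0.5873 -0.0439  0.09  ] depth [ 0.5975 -0.0287  0.0393]
[ 0.49559435 -0.17473809  0.0955    ] 0.06064718178176145
yaw 0.08806052490298039
```

```bash
python3 -c "
from h import *
G=np.array([.482,-.176,0])
plan((G+EY*.056+[0,0,.13],LY),(G+EY*.056+[0,0,.064],LY),(G+EY*.044+[0,0,.064],LY),(G+EY*.022+[0,0,.064],LY))"
```

```text
t 1.25 pos [ 0.4505 -0.1484  0.2502] yaw 0.0865 F [ 0.  -0.6  0.2] grip 0.194
[-0.1, 0.0, 0.2, 29.3, -25.7, 120.2]
[-0.1, 0.0, 0.2, 29.3, -25.6, 186.2]
[-0.1, 0.0, 0.2, 29.3, -13.6, 186.2]
[-0.1, 0.0, 0.2, 29.2, 8.4, 186.2]
```

>>> {"fn": "apply_moves", "kwargs": {
  "steps": [
    [0,0,0,29,-26,60,0],
    [0,0,0,29,-26,115,0],
    [0,0,0,29,-26,150,0],
    [0,0,0,29,-26,186,0],
    [0,0,0,29,-26,186,0]
  ]
}}

```text
t: 1.88
tool_pos: [0.4744, -0.1214, 0.0619]
tool_rot: [-0.001, 0.999, 0.042, -0.003]
wrist_force: [0.5, -0.1, 0.7]
grip_width: 0.007
```

```bash
python3 -c "
from h import *
G=np.array([.482,-.176,0])
plan((G+EY*.056+[0,0,.064],LY),(G+EY*.046+[0,0,.064],LY),(G+EY*.022+[0,0,.064],LY)); snap('wrist','w3')"
```

```text
t 1.88 pos [ 0.4744 -0.1214  0.0619] yaw 0.0841 F [ 0.5 -0.1  0.7] grip 0.007
[-0.1, 0.3, 0.1, 3.0, -1.0, -2.2]
[-0.1, 0.3, 0.1, 3.0, 9.0, -2.2]
[-0.1, 0.3, 0.1, 3.0, 33.0, -2.2]
```

View pics/w3.png

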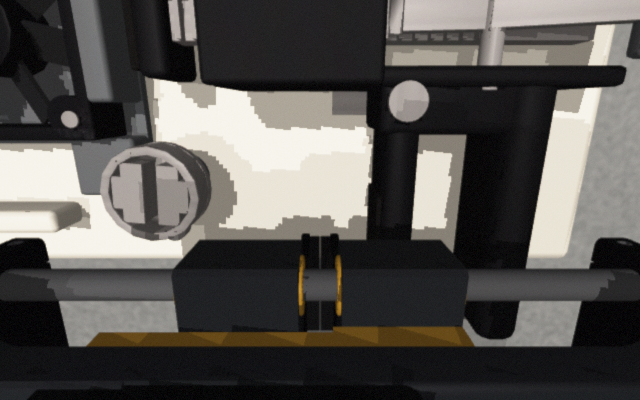

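>>> {"fn": "apply_moves", "kwargs": {
  "steps": [
    [0,0,0,3,6,-2,0],
    [0,0,0,3,12,-2,0],
    [0,0,0,3,18,-2,0],
    [0,0,0,3,24,-2,0],
    [0,0,0,3,30,-2,0],
    [0,0,0,3,33,-2,0],
    [0,0,0,3,33,-2,0]
  ]
}}

```text
t: 2.8
tool_pos: [0.4827, -0.1514, 0.0666]
tool_rot: [-0.002, 0.999, 0.043, -0.001]
wrist_force: [-0.9, 12.0, 8.7]
grip_width: 0.007
```

```bash
python3 -c "
from h import *
plan(((.482,-.176,.064),LY)); snap('wrist','w4')"
```

```text
t 2.8 pos [ 0.4827 -0.1514  0.0666] yaw 0.087 F [-0.9 12.   8.7] grip 0.007
[-0.2, 0.1, 0.2, -2.8, 24.4, 2.5]
```

View pics/w4.png

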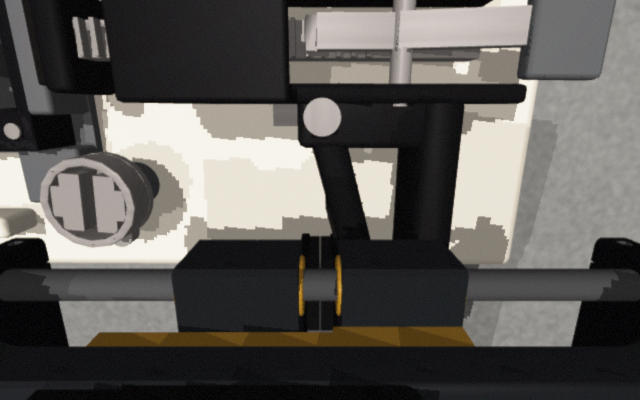

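>>> {"fn": "apply_moves", "kwargs": {
  "steps": [
    [0,0,0,0,3,0,0],
    [0,0,0,0,5,0,0],
    [0,0,0,0,5,0,0]
  ]
}}

```text
t: 3.22
tool_pos: [0.4834, -0.154, 0.0668]
tool_rot: [-0.003, 0.999, 0.045, -0.001]
wrist_force: [-1.0, 10.9, 4.5]
grip_width: 0.006
```

```bash
python3 -c "
from h import *
G=np.array([.482,-.176,0])
plan((G+EY*.056+[0,0,.064],LY)); f=snap('wrist','w5'); cv2.imwrite('pics/w5.png',f['img'][:260,:,::-1])"
```

```text
t 3.23 pos [ 0.4834 -0.154   0.0668] yaw 0.0893 F [-1.  10.9  4.5] grip 0.006
[-0.4, 0.1, 0.4, -3.0, -34.2, 3.0]
```

View pics/w5.png

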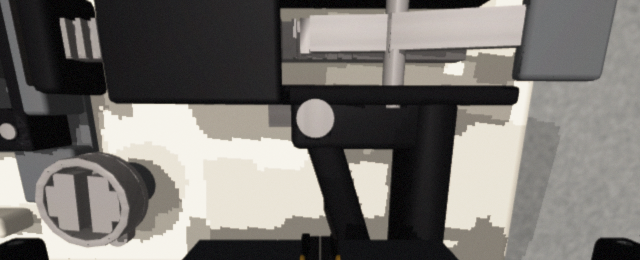

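>>> {"fn": "apply_moves", "kwargs": {
  "steps": [
    [0,0,0,-1,4,0,0],
    [0,0,0,-2,8,0,0],
    [0,0,0,-2,8,0,0]
  ]
}}

```text
t: 3.65
tool_pos: [0.4834, -0.1553, 0.067]
tool_rot: [-0.007, 0.999, 0.048, -0.0]
wrist_force: [1.1, 25.6, 4.0]
grip_width: 0.006
```

```bash
python3 -c "
from h import *
G=np.array([.482,-.176,0])
plan((G+EY*.056+[0,0,.064],LY)); f=snap('wrist','w6'); cv2.imwrite('pics/w6.png',f['img'][:260,:,::-1])"
```

```text
t 3.65 pos [ 0.4834 -0.1553  0.067 ] yaw 0.0956 F [ 1.1 25.6  4. ] grip 0.006
[-0.8, 0.0, 0.7, -2.7, -35.5, 3.5]
```

View pics/w6.png

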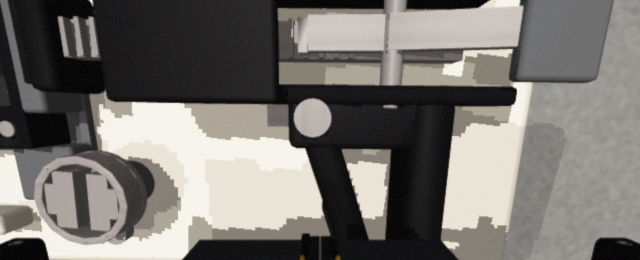

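>>> {"fn": "apply_moves", "kwargs": {
  "steps": [
    [0,0,0.7,-1,-15,0,0],
    [0,0,0.7,-2,-30,2,0],
    [0,0,0.7,-2,-32,3,0],
    [0,0,0.7,-2,-32,3,0]
  ]
}}

```text
t: 4.2
tool_pos: [0.4782, -0.1243, 0.0644]
tool_rot: [-0.006, 0.999, 0.042, -0.0]
wrist_force: [-0.1, -0.6, -0.3]
grip_width: 0.004
```

```bash
python3 -c "
from h import *
G=np.array([.482,-.176,0])
plan((G+EY*.056+[0,0,.064],LY),(G+EY*.015+[0,0,.064],LY)); f=snap('wrist','w7'); cv2.imwrite('pics/w7.png',f['img'][:260,:,::-1])"
```

```text
t 4.2 pos [ 0.4782 -0.1243  0.0644] yaw 0.0831 F [-0.1 -0.6 -0.3] grip 0.004
[-0.7, 0.0, 0.0, -0.5, -4.1, 0.4]
[-0.7, 0.0, 0.0, -0.5, 36.9, -0.1]
```

View pics/w7.png

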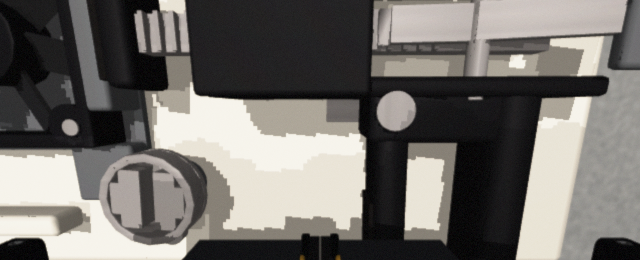

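>>> {"fn": "apply_moves", "kwargs": {
  "steps": [
    [0,0,0,0,6,0,0],
    [0,0,0,0,13,0,0],
    [0,0,0,0,20,0,0],
    [0,0,0,0,27,0,0],
    [0,0,0,0,33,0,0],
    [0,0,0,0,38,0,0],
    [0,0,0,0,39,0,0],
    [0,0,0,0,39,0,0]
  ]
}}

```text
t: 5.25
tool_pos: [0.4817, -0.1555, 0.0639]
tool_rot: [-0.011, 0.999, 0.045, -0.001]
wrist_force: [-6.3, 30.8, 12.2]
grip_width: 0.005
```

>>> {"fn": "apply_moves", "kwargs": {
  "steps": [
    [0,0,0,-1,-15,0,0],
    [0,0,0,-2,-30,0,0],
    [0,0,0,-2,-31,0,0],
    [0,0,0,-2,-31,0,0]
  ]
}}

```text
t: 5.75
tool_pos: [0.477, -0.1258, 0.0646]
tool_rot: [-0.011, 0.999, 0.044, -0.001]
wrist_force: [0.3, -0.3, -0.2]
grip_width: 0.012
```

```bash
python3 -c "
from h import *
G=np.array([.482,-.176,0])
plan((G+EY*.056+[0,0,.064],LY),(G+EY*.015+[0,0,.064],LY)); f=snap('wrist','w8'); cv2.imwrite('pics/w8.png',f['img'][:260,:,::-1])"
```

```text
t 5.75 pos [ 0.477  -0.1258  0.0646] yaw 0.0883 F [ 0.3 -0.3 -0.2] grip 0.012
[-1.2, 0.1, 0.3, 0.9, -5.5, 0.7]
[-1.2, 0.1, 0.3, 0.6, 35.5, -0.2]
```

View pics/w8.png

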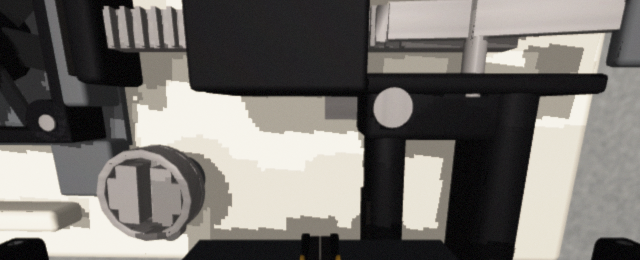

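>>> {"fn": "apply_moves", "kwargs": {
  "steps": [
    [-1,0,0,0,6,0,0],
    [-1,0,0,0,13,0,0],
    [-1,0,0,0,20,0,0],
    [-1,0,0,0,27,0,0],
    [-1,0,0,0,33,0,0],
    [-1,0,0,0,37,0,0],
    [-1,0,0,0,37,0,0],
    [-1,0,0,0,37,0,0]
  ]
}}

```text
t: 6.8
tool_pos: [0.4795, -0.1513, 0.0637]
tool_rot: [-0.008, 0.999, 0.049, -0.003]
wrist_force: [-14.2, 44.1, 22.3]
grip_width: 0.004
```

>>> {"fn": "apply_moves", "kwargs": {
  "steps": [
    [0,0,0,-1,-15,0,0],
    [0,0,0,-2,-30,0,0],
    [0,0,0,-2,-31,0,0],
    [0,0,0,-2,-31,0,0]
  ]
}}

```text
t: 7.3
tool_pos: [0.4745, -0.1219, 0.0642]
tool_rot: [-0.008, 0.999, 0.048, -0.003]
wrist_force: [-0.1, -0.3, 1.1]
grip_width: 0.01
```

```bash
python3 -c "
from h import *
G=np.array([.482,-.176,0])
plan((G+EY*.056+[0,0,.064],LY),(G+EY*.015+[0,0,.064],LY)); f=snap('wrist','w9'); cv2.imwrite('pics/w9.png',f['img'][:260,:,::-1])"
```

```text
t 7.3 pos [ 0.4745 -0.1219  0.0642] yaw 0.0963 F [-0.1 -0.3  1.1] grip 0.01
[-0.9, 0.3, 0.8, 3.0, -1.4, 0.2]
[-0.9, 0.3, 0.8, 2.4, 39.6, -0.4]
```

View pics/w9.png

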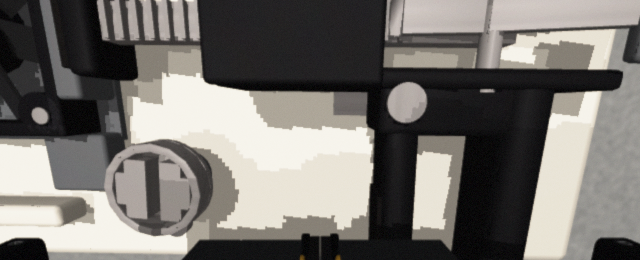

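>>> {"fn": "apply_moves", "kwargs": {
  "steps": [
    [-1,0,0.8,2,6,0,0],
    [-1,0,0.8,2,13,0,0],
    [-1,0,0.8,2,20,0,0],
    [-1,0,0.8,2,27,0,0],
    [-1,0,0.8,2,32,0,0],
    [-1,0,0.8,2,35,0,0],
    [-1,0,0.8,2,35,0,0]
  ]
}}

```text
t: 8.22
tool_pos: [0.4786, -0.1453, 0.0634]
tool_rot: [-0.006, 0.999, 0.046, -0.006]
wrist_force: [-15.5, 44.4, 23.2]
grip_width: 0.005
```

>>> {"fn": "apply_moves", "kwargs": {
  "steps": [
    [0,0,0,-1,-15,0,0],
    [0,0,0,-2,-30,0,0],
    [0,0,0,-2,-31,0,0],
    [0,0,0,-2,-31,0,0]
  ]
}}

```text
t: 8.72
tool_pos: [0.4738, -0.1158, 0.0638]
tool_rot: [-0.005, 0.999, 0.045, -0.005]
wrist_force: [0.2, 0.1, 0.4]
grip_width: 0.005
```

```bash
python3 -c "
from h import *
G=np.array([.482,-.176,0])
plan((G+EY*.056+[0,0,.25],LY)); f=snap('wrist','w10'); cv2.imwrite('pics/w10.png',f['img'][:260,:,::-1]);snap('scene','s1');snap('top','t1')"
```

```text
t 8.72 pos [ 0.4738 -0.1158  0.0638] yaw 0.0899 F [0.2 0.1 0.4] grip 0.005
[-0.6, 0.6, 0.4, 1.2, 2.7, -186.3]
```

View pics/w10.png

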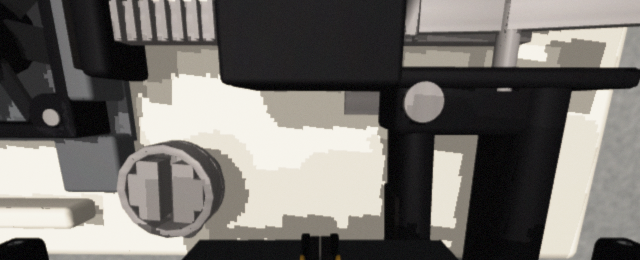

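>>> {"fn": "apply_moves", "kwargs": {
  "steps": [
    [-0.5,0.5,0,0,0,-50,0.5],
    [-0.5,0.5,0,-10,-30,-105,1],
    [-0.5,0.5,0,-25,-65,-165,1],
    [-0.5,0.5,0,-25,-65,-186,1],
    [-0.5,0.5,0,-25,-65,-186,1],
    [-0.5,0.5,0,-25,-65,-186,1]
  ]
}}

```text
t: 9.62
tool_pos: [0.4449, -0.0555, 0.2499]
tool_rot: [-0.001, 0.999, 0.044, -0.002]
wrist_force: [0.3, -0.3, 0.2]
grip_width: 0.6
```

```bash
python3 -c "
from h import *
from rig import readout
print(readout.state()['joint_positions'].round(3))
plan(((.57,.295,.25),-.30)); f=snap('wrist','w11');cv2.imwrite('pics/w11c.png',cv2.resize(f['img'][0:200,180:470,::-1],None,fx=2.7,fy=2.7,interpolation=cv2.INTER_CUBIC))"
```

```text
[ 0.53  -0.051 -0.482  1.832 -0.027  1.358 -1.428]
t 9.62 pos [ 0.4449 -0.0555  0.2499] yaw 0.0889 F [ 0.3 -0.3  0.2] grip 0.6
[-0.1, 0.2, 22.3, 155.7, -338.0, 0.3]
```

View pics/w11c.png

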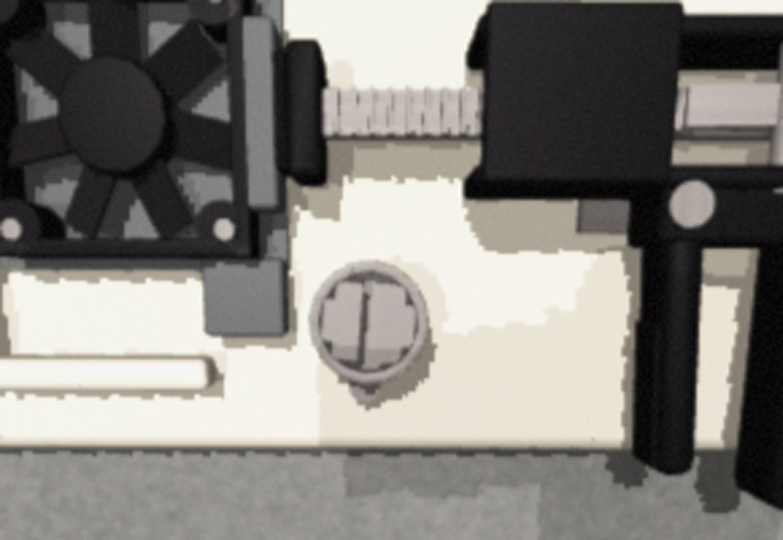

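```bash
python3 -c "
from h import *
plan(((.649,.282,.25),np.pi-.30),((.649,.282,.25),np.pi/2))
f=dict(np.load('pics/w11.npz'))
z=lambda x,y:(180+x/2.7,y/2.7)
a=onplane(f,*z(370,322),.084,f);print('lock',a)
# slot line floor edges
for y in (285,363): print(onplane(f,*z(363,y),.084,f))
"
```

```text
t 9.68 pos [ 0.4447 -0.0555  0.2495] yaw 0.0889 F [ 0.7  0.3 -0.9] grip 0.649
[-0.3, -0.2, -157.7, 233.4, -318.0, -0.4]
[-0.3, 0.0, -84.9, 233.4, -318.0, -0.4]
lock [ 0.50353221 -0.04774712  0.084     ]
[ 0.51554917 -0.04429958  0.084     ]
[ 0.48945836 -0.04653164  0.084     ]
```

>>> {"fn": "apply_moves", "kwargs": {
  "steps": [
    [0,0,-10,25,-42,0,1],
    [0,0,-20,50,-85,0,1],
    [0,0,-30,80,-130,0,1],
    [0,0,-40,120,-170,0,1],
    [0,0,-50,160,-210,0,1],
    [0,0,-60,190,-260,0,1],
    [0,0,-70,220,-300,0,1],
    [0,0,-80,233,-318,0,1]
  ]
}}

```text
t: 10.68
tool_pos: [0.6485, 0.2844, 0.2465]
tool_rot: [-0.004, 0.734, 0.679, -0.002]
wrist_force: [-0.4, 0.1, -0.2]
grip_width: 0.999
```

```bash
python3 -c "
from h import *
plan(((.649,.282,.25),np.pi-.30))
"
```

```text
t 10.68 pos [0.6485 0.2844 0.2465] yaw 1.4931 F [-0.4  0.1 -0.2] grip 0.999
[-0.3, -0.4, -77.3, -2.4, 0.7, -3.6]
```

>>> {"fn": "apply_moves", "kwargs": {
  "steps": [
    [0,0,-10,-2,1,-3,1],
    [0,0,-20,-2,1,-3,1],
    [0,0,-30,-2,1,-3,1],
    [0,0,-40,-2,1,-3,1],
    [0,0,-50,-2,1,-3,1],
    [0,0,-60,-2,1,-3,1],
    [0,0,-70,-2,1,-3,1],
    [0,0,-77.3,-2,1,-3,1]
  ]
}}

```text
t: 11.68
tool_pos: [0.6493, 0.2818, 0.2473]
tool_rot: [-0.005, 0.147, 0.989, 0.0]
wrist_force: [-0.4, 0.5, -0.4]
grip_width: 1.0
```

```bash
python3 -c "
from h import *
from rig import readout
print(readout.state()['joint_positions'].round(3))
plan(((.649,.282,.25),np.pi-.30)); snap('wrist','w12')"
```

```text
[ 0.084  0.703 -0.998  1.112  0.566  1.601  0.505]
t 11.68 pos [0.6493 0.2818 0.2473] yaw 2.8469 F [-0.4  0.5 -0.4] grip 1.0
[-0.1, -0.6, 0.3, 0.4, 0.1, -2.7]
```

View pics/w12.png

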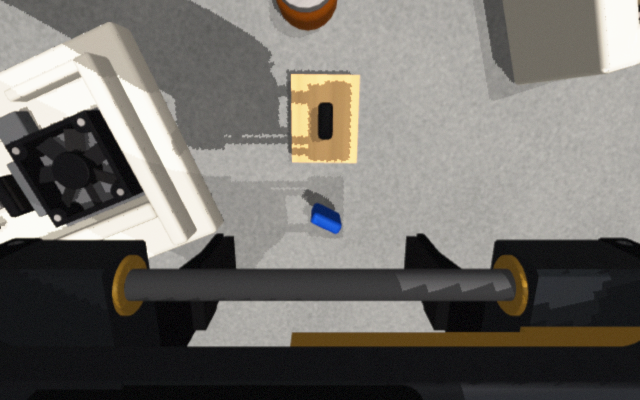

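Run:
```python
from h import *
f=snap('wrist','w13'); im=f['img'].astype(int)
roi=np.zeros((400,640),bool); roi[90:150,305:345]=1
m=roi&(im.max(2)<60); v,u=np.where(m)
W=np.array([onplane(f,a,b,.086,f)[:2] for a,b in zip(u,v)])*1000
print('key',cv2.minAreaRect(W.astype(np.float32)),W.mean(0))
C=cloud(f,f); print(np.median(C[m][:,2]))
m=np.zeros((400,640),bool); m[60:175,280:370]=1
m&=(im[...,0]-im[...,2]>50)
v,u=np.where(m); W=np.array([onplane(f,a,b,.04,f)[:2] for a,b in zip(u,v)])*1000
print('stand',cv2.minAreaRect(W.astype(np.float32)))
```

```text
key ((590.466796875, 303.8177185058594), (12.078179359436035, 31.367855072021484), 73.45352935791016) [590.26251617 303.79893479]
0.08499783386233781
stand ((590.4656372070312, 303.942626953125), (71.19207763671875, 89.83287811279297), 73.4483642578125)
```

```bash
python3 -c "
from h import *
plan(((.5905,.3039,.12),np.pi-.289),((.5905,.3039,.052),np.pi-.289))"
```

```text
t 11.78 pos [0.6493 0.2818 0.2474] yaw 2.8435 F [-0.2  0.1 -0.5] grip 1.001
[-0.0, -0.6, -0.5, 61.3, 4.0, 128.1]
[-0.0, -0.6, -0.5, 60.6, 4.0, 196.1]
```

>>> {"fn": "apply_moves", "kwargs": {
  "steps": [
    [0,-0.6,-0.5,30,3,40,1],
    [0,-0.6,-0.5,61,4,90,1],
    [0,-0.6,-0.5,61,4,128,1],
    [0,-0.6,-0.5,61,4,160,1],
    [0,-0.6,-0.5,61,4,190,1],
    [0,-0.6,-0.5,60.6,4,196,1],
    [0,-0.6,-0.5,60.6,4,196,1]
  ]
}}

```text
t: 12.65
tool_pos: [0.5905, 0.3039, 0.0522]
tool_rot: [-0.001, 0.145, 0.989, -0.0]
wrist_force: [0.4, 0.7, 0.4]
grip_width: 0.999
```

```bash
python3 -c "
from h import *
plan(((.5905,.3039,.052),np.pi-.289))"
```

```text
t 12.65 pos [0.5905 0.3039 0.0522] yaw 2.8507 F [0.4 0.7 0.4] grip 0.999
[-0.0, -0.1, -0.1, -0.0, -0.0, 0.2]
```

>>> {"fn": "apply_moves", "kwargs": {
  "steps": [
    [0,0,0,0,0,0,0],
    [0,0,0,0,0,0,0],
    [0,0,0,0,0,0,0],
    [0,0,0,0,0,0,0],
    [0,0,0,0,0,0,0],
    [0,0,0,0,0,0,0],
    [0,0,0,0,0,0,0],
    [0,0,0,0,0,0,0]
  ],
  "squeeze": 35
}}

```text
t: 13.65
tool_pos: [0.5905, 0.3039, 0.0522]
tool_rot: [-0.001, 0.145, 0.989, -0.0]
wrist_force: [-0.5, 0.1, 0.5]
grip_width: 0.171
```

>>> {"fn": "apply_moves", "kwargs": {
  "steps": [
    [0,0,0,0,0,0,0],
    [0,0,0,0,0,0,0]
  ]
}}

```text
t: 13.9
tool_pos: [0.5905, 0.304, 0.0522]
tool_rot: [-0.001, 0.145, 0.989, -0.0]
wrist_force: [-0.2, 0.5, -0.3]
grip_width: 0.157
```

```bash
python3 -c "
from h import *
plan(((.565,-.043,.2),np.pi+.06))"
```

```text
t 13.9 pos [0.5905 0.304  0.0522] yaw 2.8508 F [-0.2  0.5 -0.3] grip 0.157
[-0.0, -0.1, -20.1, -74.9, -339.8, -147.6]
```

>>> {"fn": "apply_moves", "kwargs": {
  "steps": [
    [0,0,0,0,0,-20,0],
    [0,0,0,0,0,-50,0],
    [0,0,0,0,0,-90,0],
    [0,0,0,0,0,-130,0],
    [0,0,0,0,0,-148,0]
  ]
}}

```text
t: 14.52
tool_pos: [0.5911, 0.3048, 0.2038]
tool_rot: [0.001, 0.145, 0.989, 0.001]
wrist_force: [0.6, -0.6, -0.2]
grip_width: 0.155
```

```bash
python3 -c "
from h import *
plan(((.565,-.043,.2),np.pi+.06))"
```

```text
t 14.53 pos [0.5911 0.3048 0.2038] yaw 2.851 F [ 0.6 -0.6 -0.2] grip 0.155
[0.1, 0.1, -20.1, -74.7, -340.7, 3.2]
```

>>> {"fn": "apply_moves", "kwargs": {
  "steps": [
    [0,0,-3,-10,-45,3,0],
    [0,0,-6,-22,-100,3,0],
    [0,0,-9,-35,-155,3,0],
    [0,0,-12,-48,-210,3,0],
    [0,0,-15,-60,-265,3,0],
    [0,0,-18,-70,-315,3,0],
    [0,0,-20,-75,-341,3,0],
    [0,0,-20,-75,-341,3,0]
  ]
}}

```text
t: 15.52
tool_pos: [0.5649, -0.0463, 0.1998]
tool_rot: [0.001, -0.027, 1.0, 0.0]
wrist_force: [0.5, -0.2, -2.0]
grip_width: 0.154
```

>>> {"fn": "apply_moves", "kwargs": {
  "steps": [
    [0,0,0,0,0,0,0]
  ]
}}

```text
t: 15.65
tool_pos: [0.5647, -0.0451, 0.1999]
tool_rot: [0.0, -0.028, 1.0, 0.001]
wrist_force: [0.9, 0.8, 0.1]
grip_width: 0.157
```

```bash
python3 -c "
from h import *
plan(((.565,-.043,.2),np.pi+.06)); f=snap('wrist','w14'); snap('scene','s2');cv2.imwrite('pics/w14c.png',cv2.resize(f['img'][0:400,220:420,::-1],None,fx=1.5,fy=1.5)); cv2.imwrite('pics/w14d.png',cv2.resize(f['img'][60:180,250:390,::-1],None,fx=5,fy=5,interpolation=cv2.INTER_CUBIC))"
```

```text
t 15.65 pos [ 0.5647 -0.0451  0.1999] yaw -3.0866 F [0.9 0.8 0.1] grip 0.157
[0.1, 0.1, -0.3, -0.4, 2.1, -0.1]
```

View pics/w14.png

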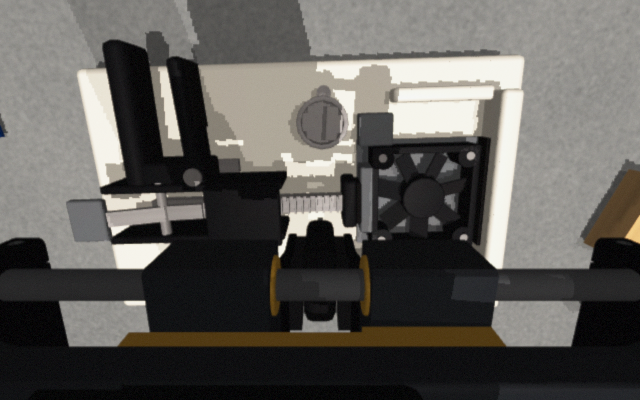

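View pics/w14d.png

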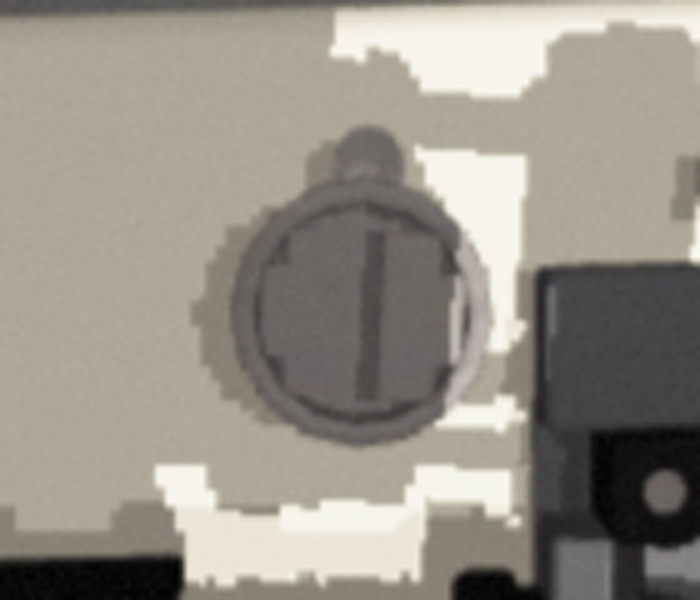

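Run:
```python
from h import *
f=dict(np.load('pics/w14.npz')); C=cloud(f,f)
np.set_printoptions(linewidth=220)
print('u',list(range(294,352,2)))
for v in range(94,152,3): print(v,(C[v,294:352:2,2]*1000).round().astype(int))
g=cv2.cvtColor(f['img'],cv2.COLOR_RGB2GRAY)
for v in (108,112,116,120,124,128,132): print(v,g[v,312:336])
```

```text
u [294, 296, 298, 300, 302, 304, 306, 308, 310, 312, 314, 316, 318, 320, 322, 324, 326, 328, 330, 332, 334, 336, 338, 340, 342, 344, 346, 348, 350]
94 [362  39  41  38  40  40  40  39  39  40  39  61  60  60  61  59  61  61  59  41  38  40  41  40  40  41  39  40  39]
97 [40 39 39 39 39 39 39 40 39 82 83 84 85 83 83 83 84 84 84 39 38 38 39 40 40 40 39 39 39]
100 [40 38 40 39 39 40 39 84 83 84 84 84 83 83 84 82 84 83 82 83 83 82 40 40 40 40 40 39 40]
103 [40 39 39 38 39 83 83 83 84 83 71 69 70 70 69 69 69 71 71 82 84 83 83 82 40 39 39 38 39]
106 [39 39 41 39 84 82 83 83 83 83 82 81 84 70 70 70 70 83 82 83 70 83 85 84 83 40 40 40 39]
109 [ 40  39 362  84  84  83  71  82  84  81  83  83  83  70  72  70  70  84  83  83  83  83  70  82  84  82  41  39  40]
112 [39 39 83 83 84 70 70 82 81 81 83 83 82 69 70 71 77 81 81 83 83 82 70 77 83 83 83 40 41]
115 [38 39 83 83 82 82 82 82 83 82 82 82 82 69 70 69 82 82 83 83 82 83 82 84 82 84 84 40 38]
118 [39 40 82 85 81 83 82 82 82 81 82 82 83 69 70 71 83 84 83 82 83 83 82 83 83 85 83 39 40]
121 [40 84 84 84 82 83 82 83 84 83 83 83 83 71 70 70 82 83 
[... 1035 characters left out ...]
103 104 106 101 106 105 106 102 104  86  79  76  77  99 105 103 106 106 106 104 108 104]
112 [101 101 103 103 105 106 103 105 104 106 103  86  79  76  79  99 102 103 103 104 105 106 106 104]
116 [104 102 103 103 102 102 102 105 105 103  85  78  79  77  82  97 104 105 105 103 103 104 104 106]
120 [106 103 102 102 101 104 102 103 103 103  86  78  80  76  90 100 105 102 102 102 102 102 103 101]
124 [104 104 105 103 105 102 102 103 104 102  82  77  73  75  95 101 104 103 103 103 103 104 103 104]
128 [102 103 104 103 104 104 103 103 103 103  87  76  77  79  96 101 105 104 103 104 101 103 102 102]
132 [101 101  99 103 104 102 103 104 104  93  79  79  77  81  98 103 102 102 104 102 102 100 101 101]
```

Run:
```python
from h import *
f=dict(np.load('pics/w14.npz')); C=cloud(f,f); Z=C[...,2]
L=[];Rr=[]
for v in range(110,137):
    z=Z[v]; u=[k for k in range(314,332) if .06<z[k]<.0795]
    L.append(onplane(f,min(u)-.5,v,.084,f)); Rr.append(onplane(f,max(u)+.5,v,.084,f))
for A in (L,Rr):
    A=np.array(A); k,b=np.polyfit(A[:,0],A[:,1],1); print('yaw',np.arctan(k),'y at .5035',k*.5035+b)
m=np.zeros((400,640),np.uint8); m[85:160,285:360]=(Z[85:160,285:360]>.078)&(Z[85:160,285:360]<.09)
m=cv2.morphologyEx(m,cv2.MORPH_CLOSE,np.ones((9,9)));cs,_=cv2.findContours(m,cv2.RETR_EXTERNAL,cv2.CHAIN_APPROX_NONE);c=max(cs,key=cv2.contourArea)
W=np.array([onplane(f,u,v,.084,f)[:2] for u,v in c[:,0]]).astype(np.float32)*1000
print(cv2.fitEllipse(W),cv2.minEnclosingCircle(W))
```

```text
yaw -0.002677435695182846 y at .5035 -0.04998617758018966
yaw 0.0024803481764830598 y at .5035 -0.04408181229612666
((503.1098327636719, -46.991329193115234), (40.39329528808594, 40.46725082397461), 174.10296630859375) ((503.0943603515625, -46.9295539855957), 20.69257926940918)
```

```bash
python3 -c "
from h import *
P=lambda z:((.5031,-.047,z),np.pi)
plan(P(.13),P(.1))"
```

```text
t 15.75 pos [ 0.5648 -0.0452  0.1999] yaw -3.0861 F [-0.1 -0.4 -0.7] grip 0.153
[0.1, 0.1, 3.2, 61.8, 1.5, 69.8]
[0.1, 0.1, 3.2, 61.8, 1.5, 99.8]
```

>>> {"fn": "apply_moves", "kwargs": {
  "steps": [
    [0.1,0.1,3.2,31,1,20,0],
    [0.1,0.1,3.2,62,1.5,45,0],
    [0.1,0.1,3.2,62,1.5,66,0],
    [0.1,0.1,3.2,62,1.5,70,0],
    [0.1,0.1,3.2,62,1.5,70,0],
    [0.1,0.1,3.2,62,1.5,70,0]
  ]
}}

```text
t: 16.5
tool_pos: [0.5039, -0.0465, 0.1306]
tool_rot: [0.0, -0.0, 1.0, -0.0]
wrist_force: [-1.0, -0.5, -0.8]
grip_width: 0.16
```

```bash
python3 -c "
from h import *
P=lambda z:((.5031,-.047,z),np.pi)
plan(P(.13),P(.1)); f=snap('scene','s3'); c=proj(f,(.503,-.047,.1)).astype(int); print(c)
cv2.imwrite('pics/s3c.png',cv2.resize(f['img'][c[1]-60:c[1]+60,c[0]-70:c[0]+70,::-1],None,fx=5,fy=5,interpolation=cv2.INTER_CUBIC))"
```

```text
t 16.5 pos [ 0.5039 -0.0465  0.1306] yaw -3.1413 F [-1.  -0.5 -0.8] grip 0.16
[-0.0, 0.0, 0.0, 0.8, -0.5, 0.6]
[-0.0, 0.0, 0.0, 0.8, -0.5, 30.6]
[331 188]
```

View pics/s3c.png

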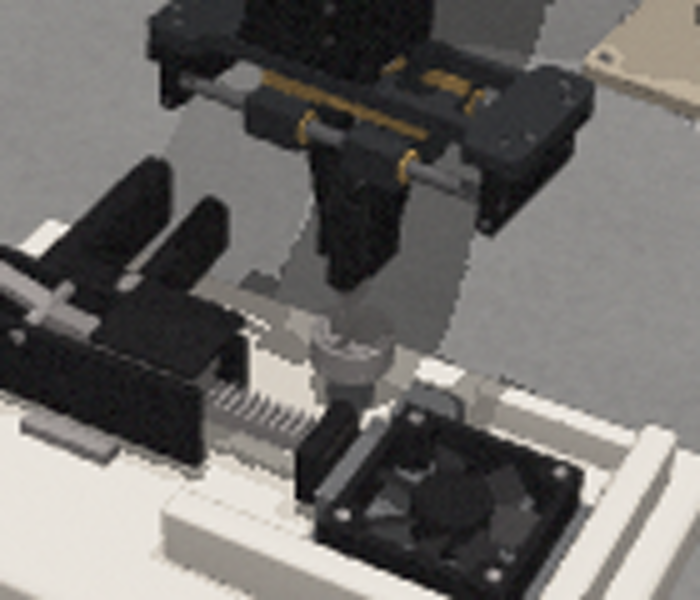

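>>> {"fn": "apply_moves", "kwargs": {
  "steps": [
    [0,0,0,0.8,-0.5,6,0],
    [0,0,0,0.8,-0.5,12,0],
    [0,0,0,0.8,-0.5,17,0],
    [0,0,0,0.8,-0.5,21,0],
    [0,0,0,0.8,-0.5,24,0],
    [0,0,0,0.8,-0.5,24,0]
  ]
}}

```text
t: 17.3
tool_pos: [0.5028, -0.0471, 0.1063]
tool_rot: [0.0, -0.0, 1.0, -0.0]
wrist_force: [-0.7, -0.3, -0.0]
grip_width: 0.154
```

>>> {"fn": "apply_moves", "kwargs": {
  "steps": [
    [0,0,0,0,0,2,0],
    [0,0,0,0,0,4,0],
    [0,0,0,0,0,5.3,0],
    [0,0,0,0,0,5.3,0]
  ]
}}

```text
t: 17.8
tool_pos: [0.5028, -0.0471, 0.1009]
tool_rot: [-0.0, -0.0, 1.0, -0.0]
wrist_force: [0.2, -0.5, -0.8]
grip_width: 0.16
```

```bash
python3 -c "
from h import *
P=lambda z:((.5031,-.047,z),np.pi)
plan(P(.1)); f=snap('scene','s4'); c=[331,188]
cv2.imwrite('pics/s4c.png',cv2.resize(f['img'][c[1]-60:c[1]+60,c[0]-70:c[0]+70,::-1],None,fx=5,fy=5,interpolation=cv2.INTER_CUBIC))"
```

```text
t 17.8 pos [ 0.5028 -0.0471  0.1009] yaw -3.1414 F [ 0.2 -0.5 -0.8] grip 0.16
[-0.0, -0.0, 0.0, -0.3, 0.1, 0.9]
```

View pics/s4c.png

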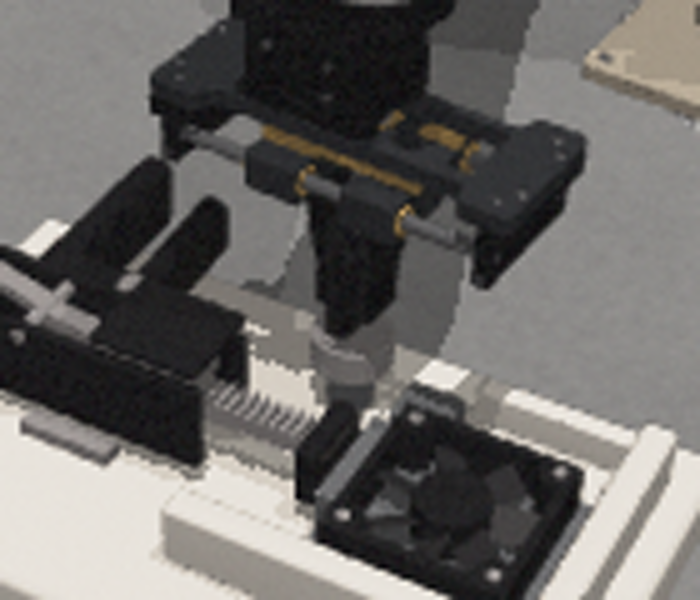

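>>> {"fn": "apply_moves", "kwargs": {
  "steps": [
    [0,0,8,0,0,0,0],
    [0,0,16,0,0,0,0],
    [0,0,24,0,0,0,0],
    [0,0,32,0,0,0,0],
    [0,0,40,0,0,0,0],
    [0,0,40,0,0,0,0]
  ]
}}

```text
t: 18.6
tool_pos: [0.5032, -0.0457, 0.1011]
tool_rot: [0.0, 0.342, 0.94, 0.001]
wrist_force: [1.6, 4.5, -2.3]
grip_width: 0.157
```

```bash
python3 -c "
from h import *
from rig import readout
print(readout.state()['torque'])
plan(((.5031,-.047,.101),np.pi-1.417-.07)); f=snap('wrist','w15')"
```

```text
[ 1.32438661 -0.56485544  0.09975936]
t 18.6 pos [ 0.5032 -0.0457  0.1011] yaw 2.4445 F [ 1.6  4.5 -2.3] grip 0.157
[0.1, -0.0, 45.3, -0.8, -1.0, 0.1]
```

View pics/w15.png

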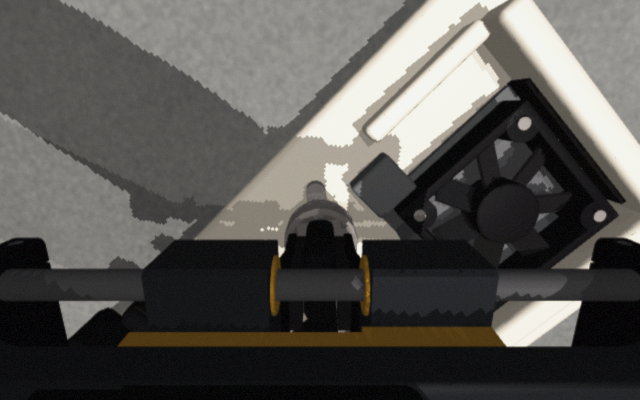

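>>> {"fn": "apply_moves", "kwargs": {
  "steps": [
    [0,0,8,0,0,0,0],
    [0,0,16,-0.4,-0.5,0,0],
    [0,0,24,-0.4,-0.5,0,0],
    [0,0,32,-0.4,-0.5,0,0],
    [0,0,38,-0.4,-0.5,0,0],
    [0,0,42,-0.4,-0.5,0,0],
    [0,0,44,-0.4,-0.5,0,0],
    [0,0,44,-0.4,-0.5,0,0]
  ]
}}

```text
t: 19.65
tool_pos: [0.5042, -0.0453, 0.1015]
tool_rot: [0.0, 0.667, 0.745, 0.002]
wrist_force: [4.6, 4.7, -2.8]
grip_width: 0.157
```

```bash
python3 -c "
from h import *
from rig import readout
print(readout.state()['torque'],readout.state()['joint_positions'])
plan(((.5031,-.047,.101),np.pi-1.417-.1)); f=snap('wrist','w16')"
```

```text
[ 1.09054062 -1.26141426  0.030972  ] [ 0.81375346  0.30398428 -0.91599404  1.87971753  0.26933946  1.08478854
 -0.0961885 ]
t 19.65 pos [ 0.5042 -0.0453  0.1015] yaw 1.6814 F [ 4.6  4.7 -2.8] grip 0.157
[0.2, -0.1, 3.3, -1.6, -1.3, 0.5]
```

View pics/w16.png

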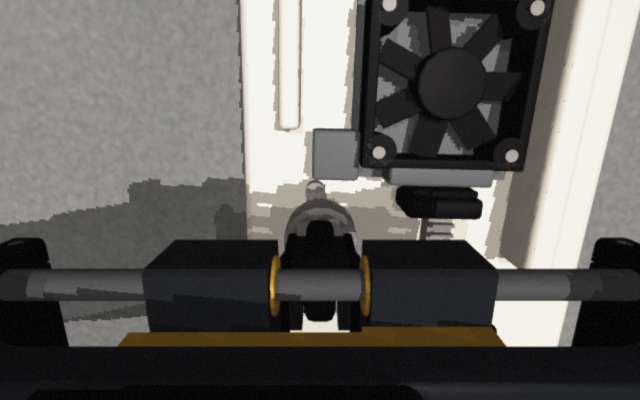

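>>> {"fn": "apply_moves", "kwargs": {
  "steps": [
    [0,0,3,-0.5,-0.5,0,0],
    [0,0,6,-0.5,-0.5,0,0],
    [0,0,8,-0.5,-0.5,0,0],
    [0,0,8,-0.5,-0.5,0,0]
  ]
}}

```text
t: 20.2
tool_pos: [0.5046, -0.0452, 0.1017]
tool_rot: [0.001, 0.716, 0.698, 0.003]
wrist_force: [5.0, 2.0, -4.5]
grip_width: 0.154
```

```bash
python3 -c "
from h import *
from rig import readout
print(readout.state()['torque'])
plan(((.5031,-.047,.101),np.pi-1.417-.1))"
```

```text
[ 0.61735607 -1.30730089  0.24165415]
t 20.2 pos [ 0.5046 -0.0452  0.1017] yaw 1.5447 F [ 5.   2.  -4.5] grip 0.154
[0.3, -0.2, -4.6, -1.8, -1.4, 0.7]
```

>>> {"fn": "apply_moves", "kwargs": {
  "steps": [
    [0,0,0,0,0,0,0.4],
    [0,0,0,0,0,0,0.4],
    [0,0,0,0,0,0,0.4],
    [0,0,0,0,0,0,0.4]
  ]
}}

```text
t: 20.7
tool_pos: [0.5045, -0.0454, 0.1017]
tool_rot: [0.001, 0.716, 0.698, 0.003]
wrist_force: [-0.7, 0.6, 0.0]
grip_width: 0.389
```

>>> {"fn": "apply_moves", "kwargs": {
  "steps": [
    [0,0,0,0,0,-15,0.4],
    [0,0,0,0,0,-50,0.4],
    [0,0,0,0,0,-90,0.4],
    [0,0,0,-40,0,-130,0.4],
    [0,0,0,-60,0,-150,0.4],
    [0,0,0,-60,0,-150,0.4]
  ]
}}

```text
t: 21.45
tool_pos: [0.5028, -0.1072, 0.2534]
tool_rot: [0.002, 0.717, 0.697, 0.003]
wrist_force: [0.2, 0.0, -0.4]
grip_width: 0.397
```

```bash
python3 -c "
from h import *
plan(((.5865,-.225,.2),np.pi/2)); f=snap('wrist','w17');snap('top','t2')"
```

```text
t 21.45 pos [ 0.5028 -0.1072  0.2534] yaw 1.542 F [ 0.2  0.  -0.4] grip 0.397
[0.4, -0.1, -1.7, -115.4, 86.6, 53.9]
```

View pics/w17.png

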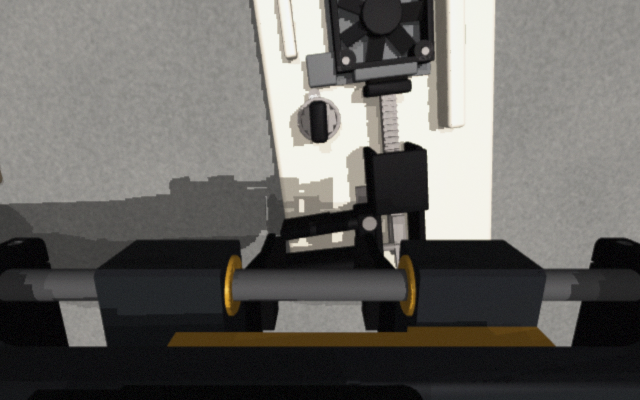

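Run:
```python
from h import *
f=dict(np.load('pics/w17.npz')); im=f['img'].astype(int); C=cloud(f,f); Z=C[...,2]
roi=np.zeros((400,640),bool); roi[90:155,295:345]=1
m=roi&(Z>.12)&(Z<.145); v,u=np.where(m); print(len(u),np.median(Z[m]))
W=C[m][:,:2]*1000
print(cv2.minAreaRect(W.astype(np.float32)))
W=np.array([onplane(f,a,b,.1335,f)[:2] for a,b in zip(u,v)])*1000
print(cv2.minAreaRect(W.astype(np.float32)),W.mean(0))
```

```text
707 0.13238190452817578
((502.9233703613281, -46.60978317260742), (14.023377418518066, 33.498191833496094), 1.369411826133728)
((502.9224853515625, -46.50031280517578), (13.760287284851074, 33.1161994934082), 1.5979927778244019) [502.94779495 -46.29270018]
```

>>> {"fn": "apply_moves", "kwargs": {
  "steps": [
    [0,0,-2,-55,45,0,0],
    [0,0,-2,-100,80,10,0],
    [0,0,-2,-115,87,54,0],
    [0,0,-2,-115,87,100,0],
    [0,0,-2,-115,87,110,0],
    [0,0,-2,-115,87,110,0]
  ]
}}

```text
t: 22.3
tool_pos: [0.5868, -0.2203, 0.1418]
tool_rot: [0.0, 0.703, 0.711, 0.003]
wrist_force: [-0.6, 0.4, 0.3]
grip_width: 0.005
```

```bash
python3 -c "
from h import *
plan(((.587,-.225,.115),np.pi/2),((.587,-.225,.097),np.pi/2)); snap('wrist','w18')
f=snap('scene','s5'); c=proj(f,(.587,-.2,.11)).astype(int)
cv2.imwrite('pics/s5c.png',cv2.resize(f['img'][c[1]-60:c[1]+60,c[0]-60:c[0]+100,::-1],None,fx=5,fy=5,interpolation=cv2.INTER_CUBIC))"
```

```text
t 22.3 pos [ 0.5868 -0.2203  0.1418] yaw 1.582 F [-0.6  0.4  0.3] grip 0.005
[0.3, -0.2, 0.6, -4.8, 0.0, 26.8]
[0.3, -0.2, 0.6, -4.9, -0.1, 44.8]
```

View pics/s5c.png

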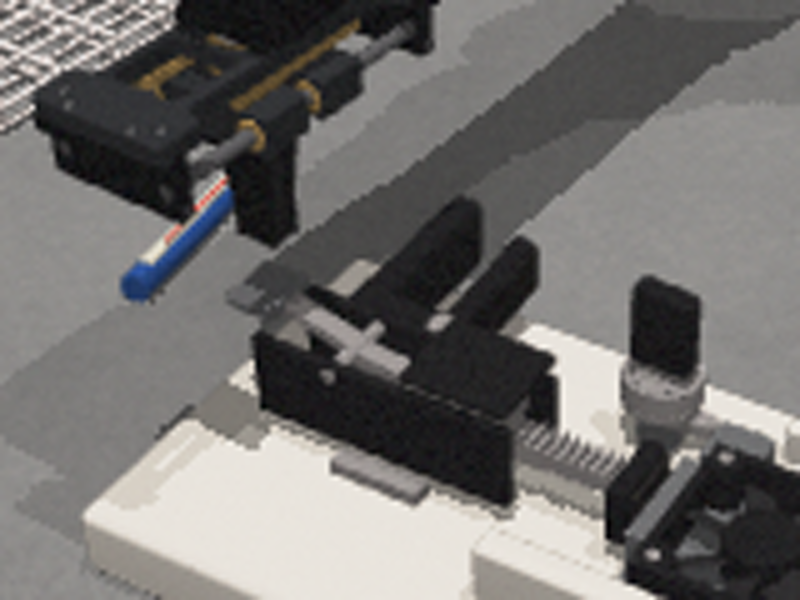

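>>> {"fn": "apply_moves", "kwargs": {
  "steps": [
    [0,0,0,-4.5,0,15,0],
    [0,0,0,-5,0,26,0],
    [0,0,0,-5,0,33,0],
    [0,0,0,-5,0,39,0],
    [0,0,0,-5,0,43,0],
    [0,0,0,-5,0,43,0],
    [0,0,0,-5,0,43,0]
  ]
}}

```text
t: 23.28
tool_pos: [0.5881, -0.226, 0.1005]
tool_rot: [0.002, 0.703, 0.711, 0.003]
wrist_force: [0.4, -2.9, 0.7]
grip_width: 0.005
```

```bash
python3 -c "
from h import *
plan(((.587,-.225,.15),np.pi/2)); snap('wrist','w19')"
```

```text
t 23.27 pos [ 0.5881 -0.226   0.1005] yaw 1.5812 F [ 0.4 -2.9  0.7] grip 0.005
[0.4, -0.1, 0.6, 1.2, -0.7, -49.5]
```

View pics/w19.png

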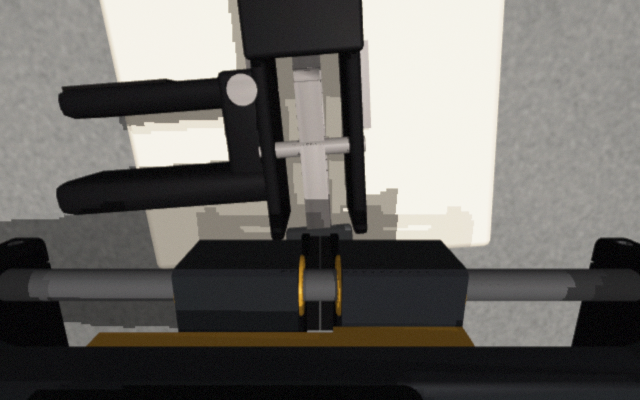

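```bash
python3 -c "
from h import *
f=snap('scene','s6'); c=proj(f,(.587,-.2,.11)).astype(int)
cv2.imwrite('pics/s6c.png',cv2.resize(f['img'][c[1]-60:c[1]+60,c[0]-60:c[0]+100,::-1],None,fx=5,fy=5,interpolation=cv2.INTER_CUBIC))"
```

```text
(no output)
```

View pics/s6c.png

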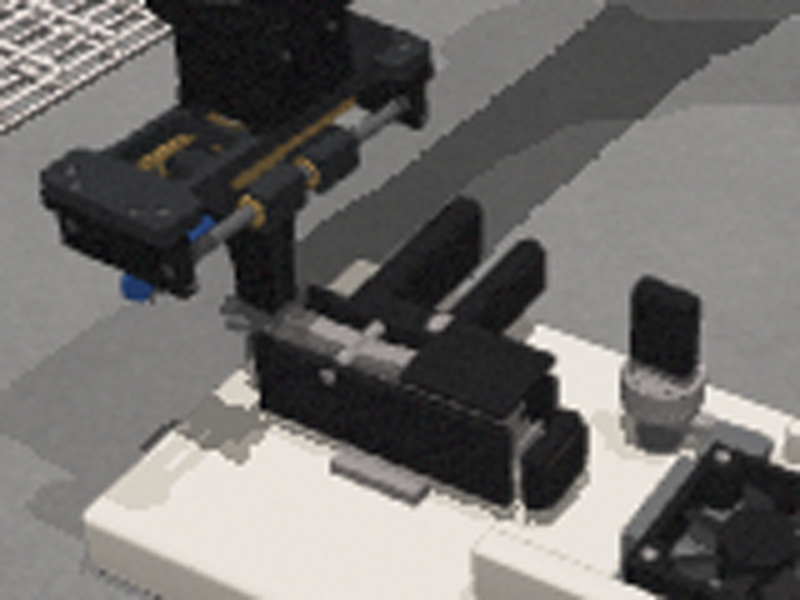

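>>> {"fn": "apply_moves", "kwargs": {
  "steps": [
    [0,0,0,0,0,1.5,0],
    [0,0,0,0,0,1.5,0],
    [0,0,0,0,0,1.5,0],
    [0,0,0,0,0,-20,0],
    [0,0,0,0,0,-60,0],
    [0,0,0,0,0,-110,0],
    [0,0,0,-30,0,-150,0],
    [0,0,0,-50,0,-150,0]
  ]
}}

```text
t: 24.38
tool_pos: [0.5888, -0.2772, 0.2549]
tool_rot: [0.004, 0.703, 0.711, 0.005]
wrist_force: [-0.1, 0.0, -0.4]
grip_width: 0.006
```

>>> {"fn": "apply_moves", "kwargs": {
  "steps": [
    [0,0,0,-20,0,0,0],
    [0,0,0,-20,0,0,0]
  ]
}}

```text
t: 24.62
tool_pos: [0.5884, -0.2987, 0.2539]
tool_rot: [0.004, 0.704, 0.71, 0.004]
wrist_force: [-0.2, 1.0, 0.1]
grip_width: 0.004
```

Run:
```python
from h import *
plan(((.587,-.225,.15),np.pi/2)); a=snap('scene','s7'); b=snap('top','t3'); snap('wrist','w20')
s=np.hstack([cv2.resize(x['img'][y:y+130,u:u+160,::-1],None,fx=2.45,fy=2.45,interpolation=cv2.INTER_CUBIC) for x,y,u in ((a,150,240),(b,135,250))])
cv2.imwrite('pics/fin.png',s)
# fan hub & jaw & key motion, lid frame via top
for n in ('top0','t1','t2','t3'):
    f=dict(np.load(f'pics/{n}.npz')); im=f['img'].astype(int); C=cloud(f)
    m=np.zeros((400,640),bool); m[175:222,262:320]=1; m&=(im.max(2)<70)&(C[...,2]>.06)&(C[...,1]>-.02)
    print(n,'fan y max/min', np.percentile((C[m]@EY),[2,50,98]).round(4))
```

```text
t 24.62 pos [ 0.5884 -0.2987  0.2539] yaw 1.5789 F [-0.2  1.   0.1] grip 0.004
[0.7, -0.1, 0.5, 73.6, -2.0, 103.9]
top0 fan y max/min [-0.0617 -0.0162  0.0267]
t1 fan y max/min [-0.0642 -0.0055  0.0421]
t2 fan y max/min [-0.0645 -0.0038  0.0421]
t3 fan y max/min [-0.0477 -0.0031  0.0404]
```

View pics/fin.png

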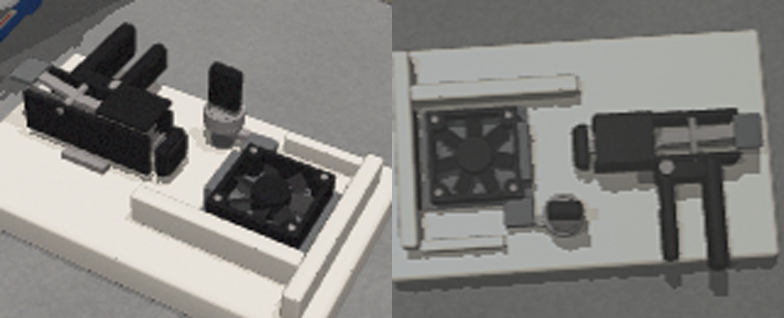

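View pics/w20.png

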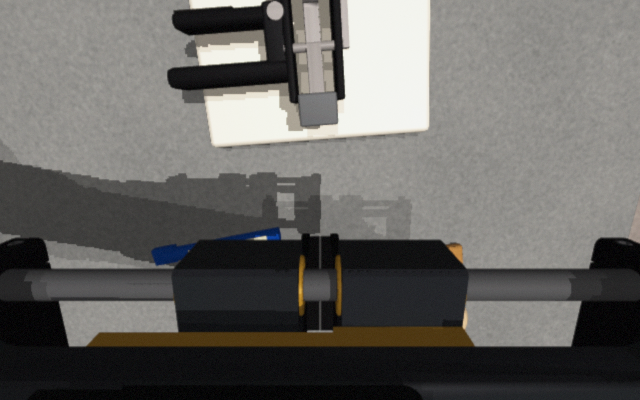

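Run:
```python
from h import *
for n in ('top0','t1','t2','t3'):
    f=dict(np.load(f'pics/{n}.npz')); im=f['img'].astype(int); C=cloud(f); Z=C[...,2]
    y=C@EY; x=C@EX
    m=(im.max(2)<75)&(Z>.065)&(x>.540)&(x<.60)&(y>-.19)&(y<-.055)
    h,e=np.histogram(y[m],bins=np.arange(-.19,-.05,.003)); print(n,list(zip((e[:-1]*1000).round().astype(int),h))[15:])
```

```text
top0 [(np.int64(-145), np.int64(29)), (np.int64(-142), np.int64(27)), (np.int64(-139), np.int64(28)), (np.int64(-136), np.int64(32)), (np.int64(-133), np.int64(29)), (np.int64(-130), np.int64(27)), (np.int64(-127), np.int64(26)), (np.int64(-124), np.int64(12)), (np.int64(-121), np.int64(1)), (np.int64(-118), np.int64(1)), (np.int64(-115), np.int64(1)), (np.int64(-112), np.int64(0)), (np.int64(-109), np.int64(0)), (np.int64(-106), np.int64(1)), (np.int64(-103), np.int64(17)), (np.int64(-100), np.int64(22)), (np.int64(-97), np.int64(21)), (np.int64(-94), np.int64(22)), (np.int64(-91), np.int64(16)), (np.int64(-88), np.int64(0)), (np.int64(-85), np.int64(0)), (np.int64(-82), np.int64(0)), (np.int64(-79), np.int64(0)), (np.int64(-76), np.int64(0)), (np.int64(-73), np.int64(0)), (np.int64(-70), np.int64(0)), (np.int64(-67), np.int64(1)), (np.int64(-64), np.int64(20)), (np.int64(-61), np.int64(28)), (np.int64(-58), np.int64(10)), (np.int64(-55), np.int64(0))]
t1 [(np.int64(-145), np.int64(5)), (np.int64(-142), np.int64(5)), (np.int64(-139), np.int64(5)), (np.int64(-136), np.int64(12)), (np
[... 2047 characters left out ...]
p.int64(-121), np.int64(1)), (np.int64(-118), np.int64(17)), (np.int64(-115), np.int64(23)), (np.int64(-112), np.int64(20)), (np.int64(-109), np.int64(22)), (np.int64(-106), np.int64(17)), (np.int64(-103), np.int64(0)), (np.int64(-100), np.int64(0)), (np.int64(-97), np.int64(0)), (np.int64(-94), np.int64(0)), (np.int64(-91), np.int64(0)), (np.int64(-88), np.int64(0)), (np.int64(-85), np.int64(0)), (np.int64(-82), np.int64(0)), (np.int64(-79), np.int64(0)), (np.int64(-76), np.int64(0)), (np.int64(-73), np.int64(0)), (np.int64(-70), np.int64(0)), (np.int64(-67), np.int64(0)), (np.int64(-64), np.int64(0)), (np.int64(-61), np.int64(0)), (np.int64(-58), np.int64(0)), (np.int64(-55), np.int64(0))]
```

```bash
python3 -c "
from rig import env
print(env.job_done())"
```

```text
the job is handed in; nothing more can be done
None
```

The fan is seated and locked in the lid, and I handed the job in at about 25 s of the 64 s allowed; no verdict was reported.

- **Clamp:** I pumped the trigger four times with the shut fingers. On the last two strokes it stopped short at about 44 N, so the cartridge was home.
- **Lock:** I took the black key from its stand, lowered it into the slot and turned the lock clockwise. The twisting torque rose from 0.03 to 0.24 N m at the end, so it reached its stop. I left the key standing in the slot.
- **Release:** I pressed the pad straight down once. The jaw sprung back, and I lifted the arm clear.

Last checks by camera, since the joint values could not be read directly:

| Check | Result |
|---|---|
| Jaw | 45 mm back from its home position, so fully back |
| Fan | about 14 to 15 mm in, about 1.5 mm less than in the clamp's grip, as expected under the lock alone |
| Lock | key at about 1.63 rad, 0.13 past the 1.5 rad stop, which matches the play in the slot |
| Trigger | out, in the final pictures |
| Release lever | looks up at rest; angle not measured |

The arm did not go near the jar or the thermometer, but I did not measure their final positions. None of these checks failed or disagreed.

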